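# Unlock the sprung toy chest by feel

## Task

Take the key out of its wooden stand and put it into the round lock on the front of the toy chest; feel gently for the hidden keyway, push the key fully home, then turn it clockwise until the hidden bolt lets go and the lid springs up. Never force the key, leave it standing in the lock fully home, and leave the mug, bucket and rocking horse where they are.

Things in the scene. Friction and masses are not known exactly. Their poses are not given: they have to be found in the camera images.
- key_bow (a point): Centre of the bow (flat grip) of a plain aluminium toy key, about 50 g, that starts bow up in its stand. Bow: 40 mm wide along key x, 14 mm thick along key y, 36 mm tall along key z (z points from tip to bow). Its centre is 60 mm above the tip; grip it across the 14 mm. Below it: a neck 12 mm long, 12 mm wide, then a round collar 27 mm wide, 18 mm long, then the blade.
- key_tip (a point): Bottom centre of the key's blade; axes as the key's. The blade is 26 mm wide along key x, 5 mm thick along y and 12 mm long; it is the same after a half turn. The tip is 10 mm above the table while the key is in the stand.
- stand: Square walnut key stand, 70 x 70 mm and 40 mm high, fixed to the table; origin under its centre. The key stands loose in its round hole, 28.5 mm wide and 30 mm deep, which hides blade and collar; the bow's lower edge is 12 mm above the stand's top.
- chest: Blue plastic toy chest, fixed. Origin on the table under the lock's axis; x points to the chest's back. Lock housing: 40 mm to the front (-x) of the axis, 50 mm to the back, 80 mm to each side, 100 mm high, flat top. Behind it the box, 160 mm deep, 240 mm wide, 110 mm high with its lid. Pressing the key on the chest or its lock with more than 22 N counts as forcing it.
- keyhole (a point): Centre of the round mouth in the lock housing's flat top, 100 mm above the table; axes as the chest's. The mouth is 30 mm wide with a 1.5 mm bevel and straight walls 15 mm deep, down to the barrel's face. Fully home, the key's collar rests on that face with the tip 27 mm below this point.
- barrel (a point): Centre of the turning barrel's flat dark face, 15 mm below the mouth; axes as the chest's (they do not turn with it). Sprung: yields 1 mm per 3 N, at most 6 mm. Keyway slot: 29 x 7 mm, 14 mm deep, long side anywhere within 0.6 rad either way of chest x: not measured, to be felt. A blade out of line stops on the face; in line to about 0.07 rad and centred to 1 mm it drops in. Friction 0.08 N m.
- lid (a joint): Angle of the sprung lid (rad): 0 shut, 0.5 sprung up by its own spring; it needs no hand. The barrel's hidden bolt lets it go when the keyway stands about 0.85 rad clockwise (from above) of chest x, key up to 0.1 rad further; stop at 1.0, stays where left. Lid front edge: 50 mm behind the lock's axis, hinged at the back, rises about 77 mm, away from the lock.
- mug: Cream ceramic mug, 80 mm wide and 90 mm high with a handle, loose bystander; origin under its centre.
- bucket: Small open aluminium bucket, 90 mm wide at the rim and 85 mm high with a wire handle standing up to 125 mm, loose bystander; origin under its centre.
- horse: Red plastic rocking horse, about 165 mm long (its x), 65 mm wide and 130 mm high, loose bystander; origin under its centre.
- bookshelf: Walnut dollhouse bookshelf, 90 x 220 mm and 200 mm high, fixed bystander; origin under its centre.
Mind the look-alikes: they are no part of the job. Of the things shaped like the part that bears key_bow, the aluminium one is meant.

How it is judged:
By the outcome, as a careful person would: the job done as asked, in the order asked, and still so for the second after the job is handed in, with the robot touching nothing.
It also fails if it takes over 72 s, if anything falls off the work surface, if the arm or the gripper's body presses on something with over 40 N, if the wrist force passes 120 N, or if a joint passes its speed limit or range.

## Robot

A 6-joint arm with a two-finger parallel gripper is mounted at the origin on the work surface. World frame = base frame: x ahead of the robot, y to its left, z up, the work surface at z = 0. Lengths are in m, angles in rad, forces in N, time in s.
With the tool pointing down it reaches from about 0.425 to 1.125 m from the base axis. Payload 14.9 kg.
Tool frame: the origin (TCP) lies at the very end of the fingers, on their centre line; the grasp point (between the pads) lies bot.grasp_offset behind it (bot.grasp_offset is the distance from the TCP to the grasp point, in m); z points along the fingers, y is the line along which they close (so a half turn about z gives the same grasp; the last joint's range is limited). The gripper opens to 91 mm and grips with 3 to 60 N. Pads are 32 mm wide; open, the fingers measure 118 mm over their backs; the gripper's body (76 mm by 178 mm) begins 60 mm behind the grasp point.
Start: joints at [1.15, 0.379, 1.734, -0, 1.028, -0.033], TCP at [0.265, 0.648, 0.214] pointing down, gripper open.
Joint ranges: [-2.77, 2.77], [-0.74, 2.19], [0, 2.66], [-1.06, 4.2], [0.31, 2.87], [-3.08, 3.08]. Speed limits (rad/s): [1.89, 1.89, 2.39, 3.14, 3.14, 3.14].

## Interface

Orientations are given as a unit quaternion [w, x, y, z].
In Python, from workcell import bot, imaging, ticket, boxes_of, spot_point gives the robot as it stands.
- The arm moves only by the shell command python3 -m inch 'ROWS' [FORCE]. ROWS is JSON, a list of rows, each an object with "dp": the shift along the tool's x, y, z in mm, a list of three; "twist": the turn about the tool's z in rad; "hand": the finger opening in mm, from 0 to 91.2. A call has 1 to 12 rows; each row shifts and turns the commanded pose from where the row before left it, along the tool's axes as they then stand; what a row does not reach is not made up. A row lasts 1/12 s, in which the tool goes at most 41.7 mm and 7.16 degrees, less where a joint would pass 70% of its speed; a pose out of reach is approached as far as the arm can. A call with a gripper value outside its range is refused whole. The fingers move at their own pace and stop on an object; FORCE is the grip in N (left out, the last holds). Time passes only in rows, so rows that do not move let the fingers close. It gives the time, the measured TCP pose, the force, the opening and the grip force at its end, in the units of the state.
- bot.observe(): the state, without advancing time (a new reading comes with each control period).
- imaging.capture(name): name is "scene" or "side" or "wrist"; returns the picture (384x512x3 uint8, blue, green, red); there is no depth.
- imaging.calibration(name): a dict with "camera_matrix" (3x3 intrinsics, pixels), "extrinsics" (4x4, takes a point from world to camera coordinates). Camera axes: x right, y down, z forward; pixel columns grow to the right and rows downward; lengths in m; the calibration is good to about 2 mm. The wrist camera is an equidistant fisheye: a pixel r from the principal point sees the ray r / f radians off the axis. A picture is of the moment at which its call begins: read the wrist's pose just before it. calibration takes no time and is no camera call; for the wrist camera it gives the pose at the moment of the call.
- ticket.sign_off(): hands the job in; it is judged then, once.
Trained networks look in the newest picture that a camera, given by its name, has taken for a name from the list of things; names that differ only in an ending like _2 or _b are one class to them, and where a whole thing is asked for, a point or a joint stands for the part that bears it (a point fixed in the world has none). Each returns a list of dicts, best first, with "confidence" (0 to 1); they miss things now and then, are a little off and sometimes report something else, mostly with a low value. They report only what shows in the picture. A call takes as long as a camera call. They do not tell look-alikes from the thing itself.
- boxes_of(camera, target): "xy" ([column, row] in pixels, amid what is visible of it).
- spot_point(camera, target): "xy" ([column, row] in pixels: a listed point, or the origin of a listed thing).
The state is a dict: "time_s": time; "joint_pos": joint angles; "qvel": joint speeds; "joint_efforts": joint torques, N m; "tcp_pos": TCP position; "orientation": TCP orientation; "ft_force": force on the tool from outside, world axes, zero at the start; "moment": the same for the moment, N m; "opening": finger opening in m; "grip_force": force on a finger pad.
Only numpy, scipy, OpenCV 4.12 (cv2) and the standard library are available. Lean on these libraries where they do the work, as an engineer would, in place of code of your own. Each camera call takes 0.05 s, during which the arm holds its last target. There are 200 camera calls.

## Working session

There is one attempt and no reset: what is moved stays moved. The work goes in short steps, Python scripts to look and compute and a shell command to move; the robot and the scene stay as the last step left them, time stands still between calls to the robot, and variables do not carry over. Pictures are saved under pics/ and viewed, at most 13 in all, crops included, and the job is handed in when it is done.

```bash
mkdir -p pics; ls; cat > h.py <<'E'
import numpy as np, cv2
from scipy.spatial.transform import Rotation as R
from workcell import bot, imaging, ticket, boxes_of, spot_point
def ray(cam,xy,cal=None):
    c=cal or imaging.calibration(cam); K=np.array(c["camera_matrix"]); T=np.array(c["extrinsics"])
    u=(xy[0]-K[0,2])/K[0,0]; v=(xy[1]-K[1,2])/K[1,1]
    if cam=="wrist":
        r=np.hypot(u,v); s=np.sin(r)/max(r,1e-9); d=np.array([u*s,v*s,np.cos(r)])
    else: d=np.array([u,v,1.])
    Rm=T[:3,:3]; return -Rm.T@T[:3,3], Rm.T@d
def at_z(cam,xy,z,cal=None):
    o,d=ray(cam,xy,cal); return o+d*(z-o[2])/d[2]
def tri(rs):
    A=0;b=0
    for o,d in rs:
        d=d/np.linalg.norm(d); P=np.eye(3)-np.outer(d,d); A=A+P; b=b+P@o
    return np.linalg.solve(A,b)
def rot(s): w,x,y,z=s["orientation"]; return R.from_quat([x,y,z,w]).as_matrix()
E
python3 - <<'E'
from h import *
s=bot.observe(); print(s["tcp_pos"],s["orientation"],bot.grasp_offset,s["time_s"]); print(rot(s).round(3))
ims=[]
for c in["scene","side","wrist"]:
    im=imaging.capture(c); ims.append(im)
    for t in["key_bow","stand","chest","keyhole"]:
        for r in spot_point(c,t)[:4]:
            print(c,t,np.round(r["xy"],1),round(r["confidence"],2),at_z(c,r["xy"],{"key_bow":.07,"keyhole":.1}.get(t,0)).round(3))
    cv2.imwrite(f"pics/{c}0.png",im)
cv2.imwrite("pics/both.png",cv2.resize(np.vstack(ims[:2]),(800//1*1,1200))[:1200]) 
cv2.imwrite("pics/m.png",np.hstack([cv2.resize(i,(400,300)) for i in ims[:2]]))
E
```

```text
pics
[0.26452651 0.64767914 0.21328083] [-1.26940759e-04  1.92661751e-01  9.81265084e-01 -5.17661187e-04] 0.0188 0.0
[[-0.926  0.378 -0.   ]
 [ 0.378  0.926 -0.001]
 [ 0.    -0.001 -1.   ]]
scene key_bow [224.8 253.1] 0.74 [ 0.653 -0.236  0.07 ]
scene key_bow [144.6 238. ] 0.71 [ 0.451 -0.313  0.07 ]
scene key_bow [164.6 220.3] 0.54 [ 0.446 -0.233  0.07 ]
scene key_bow [184.4 237.2] 0.49 [ 0.533 -0.251  0.07 ]
scene stand [190.5 259.2] 0.84 [ 0.549 -0.254  0.   ]
scene chest [255.7 201.1] 0.89 [0.552 0.045 0.   ]
scene keyhole [253.1 172.8] 0.64 [0.54  0.048 0.1  ]
side key_bow [301.6 153.9] 0.6 [ 0.525 -0.248  0.07 ]
side key_bow [273.1 147.7] 0.48 [ 0.637 -0.213  0.07 ]
side key_bow [255.6 212.5] 0.38 [0.51  0.087 0.07 ]
side stand [298.5 168.4] 0.87 [ 0.525 -0.232  0.   ]
side chest [255.7 213.1] 0.64 [0.538 0.048 0.   ]
wrist stand [ 11.  374.6] 0.61 [ 0.542 -0.259  0.   ]
```

View pics/scene0.png

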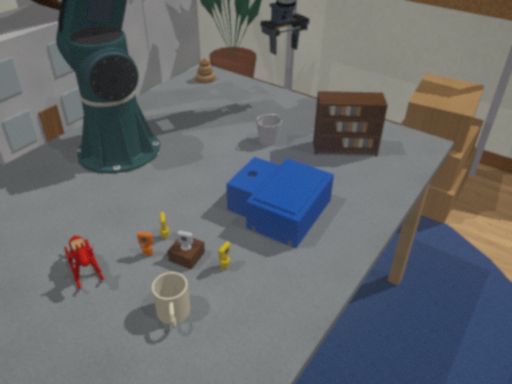

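View pics/side0.png

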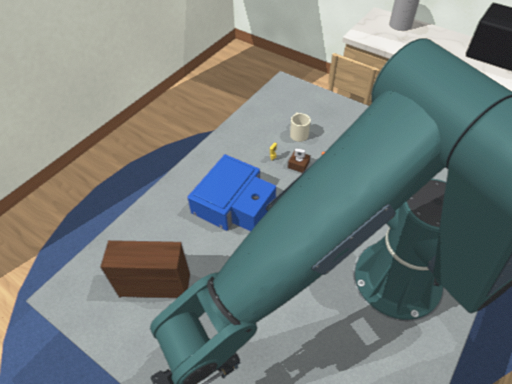

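```bash
python3 - <<'E'
import cv2
a=cv2.imread("pics/scene0.png")[200:290,110:260]; cv2.imwrite("pics/crop.png",cv2.resize(a,(750,450),interpolation=cv2.INTER_CUBIC))
E
```

```text
(no output)
```

View pics/crop.png

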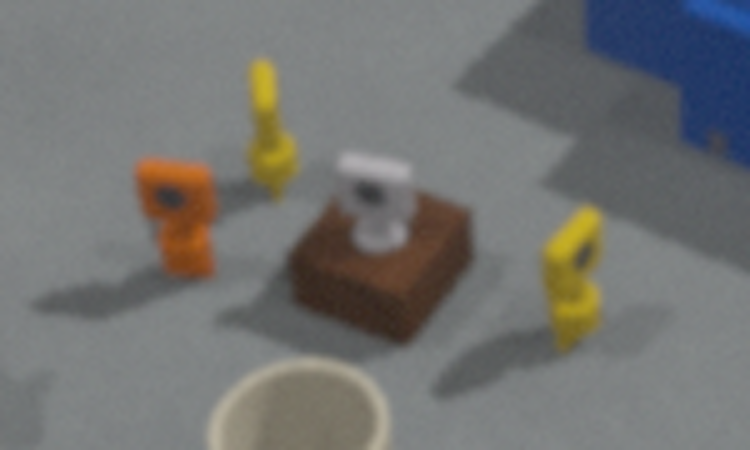

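The candidates in the scene picture are orange (145,240), yellow (164,222), yellow (225,254) and bare grey metal (184,238). The grey one is aluminium and stands in the walnut stand, so it is the one meant. The enlarged crop confirms this. The lock's mouth is at (252,173) in scene and (255,197) in side. I'll move over the chest first.

```bash
python3 -m inch '[{"dp":[-28,-29,0]},{"dp":[-28,-29,0]},{"dp":[-28,-29,0]},{"dp":[-28,-29,0]},{"dp":[-28,-29,0]},{"dp":[-28,-29,0]},{"dp":[-28,-29,0]},{"dp":[-28,-29,0]},{"dp":[-28,-29,0]},{"dp":[-28,-29,0]},{"dp":[-28,-29,0]},{"dp":[-28,-29,0]}]'
python3 -m inch '[{"dp":[-28,-29,0]},{"dp":[-28,-29,0]},{"dp":[-28,-29,0]},{"dp":[0,0,0]},{"dp":[0,0,0]}]'
python3 - <<'E'
from h import *
cal=imaging.calibration("wrist"); im=imaging.capture("wrist"); cv2.imwrite("pics/w1.png",im)
print(ray("wrist",(256,192),cal))
for t,z in[("keyhole",.1),("barrel",.085),("chest",0),("key_bow",.07),("stand",0)]:
    for r in spot_point("wrist",t)[:5]: print(t,np.round(r["xy"],1),round(r["confidence"],2),at_z("wrist",r["xy"],z,cal).round(4))
E
```

```text
(array([0.19524658, 0.67619043, 0.38454345]), array([ 0.24703852, -0.10278318, -0.96353909]))
stand [ 10.8 373.7] 0.82 [ 0.5381 -0.2545  0.    ]invalid input
invalid input
```

View pics/w1.png

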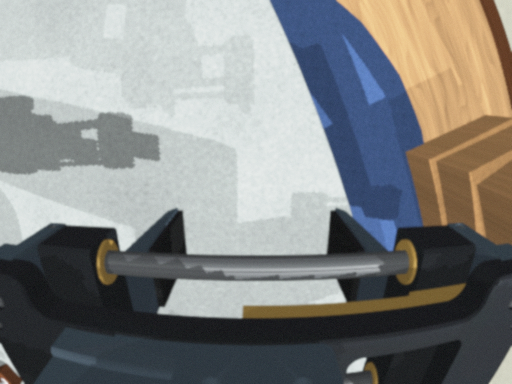

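The picture shows the floor, the table edge and the gripper; the arm hasn't moved, because the rows need all three fields.

```bash
python3 -m inch '[{"dp":[-28,-29,0],"twist":0,"hand":60},{"dp":[-28,-29,0],"twist":0,"hand":60},{"dp":[-28,-29,0],"twist":0,"hand":60},{"dp":[-28,-29,0],"twist":0,"hand":60},{"dp":[-28,-29,0],"twist":0,"hand":60},{"dp":[-28,-29,0],"twist":0,"hand":60},{"dp":[-28,-29,0],"twist":0,"hand":60},{"dp":[-28,-29,0],"twist":0,"hand":60},{"dp":[-28,-29,0],"twist":0,"hand":60},{"dp":[-28,-29,0],"twist":0,"hand":60},{"dp":[-28,-29,0],"twist":0,"hand":60},{"dp":[-28,-29,0],"twist":0,"hand":60}]' && 
python3 -m inch '[{"dp":[-28,-29,0],"twist":0,"hand":60},{"dp":[-28,-29,0],"twist":0,"hand":60},{"dp":[0,0,0],"twist":0,"hand":60},{"dp":[0,0,0],"twist":0,"hand":60}]'
cat > look.py <<'E'
import sys
from h import *
cal=imaging.calibration("wrist"); im=imaging.capture("wrist"); cv2.imwrite(sys.argv[1],im)
s=bot.observe(); print("tcp",s["tcp_pos"].round(4), s["time_s"]); print(rot(s).round(3).tolist())
for t,z in[("keyhole",.1),("barrel",.085),("chest",0),("key_bow",.07),("stand",0)]:
    for r in spot_point("wrist",t)[:5]: print(t,np.round(r["xy"],1),round(r["confidence"],2),at_z("wrist",r["xy"],z,cal).round(4))
E
python3 look.py pics/w2.png
```

```text
time_s: 2.05
tcp_pos: [0.4445, 0.197, 0.2142]
orientation: [0.0, 0.193, 0.981, 0.0]
ft_force: [0.3, 0.5, 0.0]
opening: 0.0603
grip_force: 0.0
time_s: 2.38
tcp_pos: [0.4747, 0.1224, 0.2141]
orientation: [0.0, 0.194, 0.981, 0.0]
ft_force: [0.9, -0.4, -0.4]
opening: 0.0598
grip_force: 0.0
tcp [0.4742 0.1235 0.214 ] 2.4333
[[-0.925, 0.38, 0.0], [0.38, 0.925, 0.0], [0.0, 0.0, -1.0]]
keyhole [213.6 263.6] 0.79 [0.5358 0.0461 0.1   ]
barrel [216. 261.] 0.93 [0.5405 0.0447 0.085 ]
chest [224.9 231.1] 0.96 [0.5399 0.0471 0.    ]
key_bow [ 36.7 244.2] 0.5 [ 0.4369 -0.2101  0.07  ]
```

View pics/w2.png

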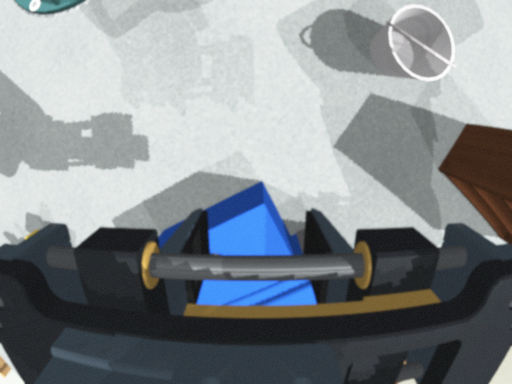

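The wrist view shows the chest half hidden behind the gripper at (235,260), with the bucket at (420,42). Anything on the base side of the TCP shows clearly, so I'll place the TCP beyond the mouth and then beyond the stand.

```bash
python3 -m inch '[{"dp":[-37,-12,0],"twist":0,"hand":60},{"dp":[-37,-12,0],"twist":0,"hand":60},{"dp":[-37,-12,0],"twist":0,"hand":60},{"dp":[-37,-12,0],"twist":0,"hand":60},{"dp":[0,0,0],"twist":0,"hand":60},{"dp":[0,0,0],"twist":0,"hand":60}]' >/dev/null; python3 look.py pics/w3.png
python3 -m inch '[{"dp":[-13,-35,0],"twist":0,"hand":60},{"dp":[-13,-35,0],"twist":0,"hand":60},{"dp":[-13,-35,0],"twist":0,"hand":60},{"dp":[-13,-35,0],"twist":0,"hand":60},{"dp":[-13,-35,0],"twist":0,"hand":60},{"dp":[-13,-35,0],"twist":0,"hand":60},{"dp":[-13,-35,0],"twist":0,"hand":60},{"dp":[-13,-35,0],"twist":0,"hand":60},{"dp":[0,0,0],"twist":0,"hand":60},{"dp":[0,0,0],"twist":0,"hand":60}]'>/dev/null;  python3 look.py pics/w4.png
python3 - <<'E'
import cv2,numpy as np
cv2.imwrite("pics/w34.png",np.vstack([cv2.resize(cv2.imread(f"pics/w{i}.png")[:290],(530,300)) for i in (3,4)]))
E
```

```text
tcp [0.5926 0.0241 0.2134] 3.2333
[[-0.926, 0.378, -0.001], [0.378, 0.926, 0.0], [0.001, -0.0, -1.0]]
keyhole [251.1 127.5] 0.72 [0.5364 0.041  0.1   ]
keyhole [259.6 126.9] 0.29 [0.5389 0.0487 0.1   ]
barrel [260.3 125.2] 0.68 [0.5384 0.0498 0.085 ]
chest [259.7 123.8] 0.77 [0.5404 0.0493 0.    ]
key_bow [ 37.9 141.6] 0.93 [ 0.4356 -0.2172  0.07  ]
key_bow [ 11.2 173.7] 0.69 [ 0.4492 -0.2916  0.07  ]
key_bow [ 55.1 217.1] 0.56 [ 0.5349 -0.2453  0.07  ]
stand [ 77.6 203.7] 0.57 [ 0.5353 -0.2528  0.    ]
tcp [ 0.583  -0.2747  0.2139] 4.3667
[[-0.926, 0.379, -0.0], [0.379, 0.926, 0.0], [0.0, 0.0, -1.0]]
keyhole [489.8  55.1] 0.85 [0.536  0.0431 0.1   ]
barrel [484.2  56.6] 0.9 [0.537  0.0468 0.085 ]
barrel [489.5  57.6] 0.43 [0.5401 0.0564 0.085 ]
chest [447.4  68.2] 0.58 [0.5443 0.0434 0.    ]
key_bow [318.4 207.1] 0.85 [ 0.6374 -0.2228  0.07  ]
key_bow [262.6 128.5] 0.84 [ 0.5327 -0.2486  0.07  ]
key_bow [185.   73.6] 0.63 [ 0.4453 -0.3015  0.07  ]
key_bow [246.5  39.8] 0.6 [ 0.438  -0.2279  0.07  ]
stand [261.3 126.9] 0.6 [ 0.5344 -0.2496  0.    ]
```

View pics/w34.png

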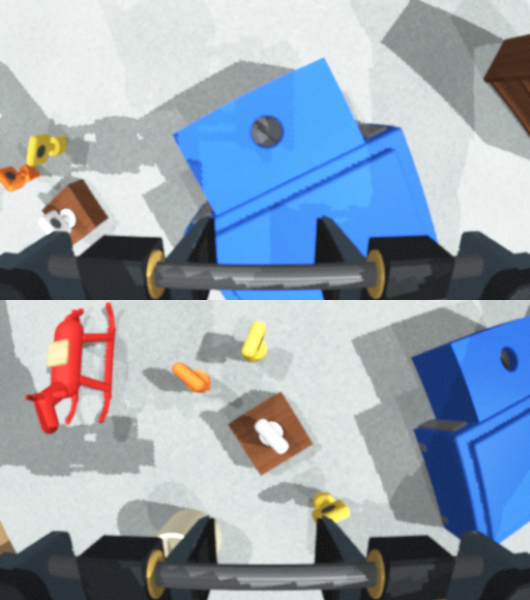

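The upper picture shows the mouth at about w3 (257,127) and the housing's front top corners at about (169,130) and (312,56). The lower one shows the aluminium key at w4 (262,128), its bow long axis running down to the right, with the yellow key at (318,207) and the mug rim close by at (180,225).

```bash
cat > m.py <<'E'
from h import *
cal=imaging.calibration("wrist"); T=np.array(cal["extrinsics"]); s=bot.observe()
def Tt(Rm,p): M=np.eye(4); M[:3,:3]=Rm; M[:3,3]=p; return M
X=T@Tt(rot(s),s["tcp_pos"])   # tool->cam
R3=np.array([[-0.926,0.378,-0.001],[0.378,0.926,0],[0.001,0,-1]])
c3=dict(cal,extrinsics=X@np.linalg.inv(Tt(R3,[.5926,.0241,.2134])))
im=cv2.imread("pics/w3.png"); hsv=cv2.cvtColor(im,cv2.COLOR_BGR2HSV)
blue=(cv2.inRange(hsv,(95,120,40),(125,255,255))); sub=255-blue
n,l,st,ce=cv2.connectedComponentsWithStats(sub); k=l[127,257]; print("mouth",st[k],ce[k],at_z("wrist",ce[k],.1,c3))
a,b=[at_z("wrist",q,.1,c3) for q in((169,130.5),(312,56))]; print(a,b,np.linalg.norm(a-b),"mid",(a+b)/2)
d=b-a; print("yaw chest (x dir) from front edge",np.degrees(np.arctan2(d[1],d[0]))-90)
im=cv2.imread("pics/w4.png"); hsv=cv2.cvtColor(im,cv2.COLOR_BGR2HSV)
m=np.zeros(im.shape[:2],np.uint8); m[95:160,225:300]=((im[95:160,225:300].min(2)>115))*255
# only region enclosed by the stand
n,l,st,ce=cv2.connectedComponentsWithStats(m); print(st[:6],ce[:6])
k=l[130,262] or 1+st[1:,4].argmax(); ys,xs=np.where(l==k)
P=np.array([at_z("wrist",q,.088,cal)[:2] for q in zip(xs,ys)]); w,V=np.linalg.eigh(np.cov(P.T)); print(P.mean(0),np.sqrt(w),V[:,1],np.degrees(np.arctan2(V[1,1],V[0,1])), cv2.minAreaRect((P*1000).astype(np.float32)))
cv2.imwrite("pics/c4.png",np.hstack([cv2.resize(im[85:170,215:310],(400,358),interpolation=2),cv2.resize(cv2.imread("pics/w3.png")[85:170,210:305],(400,358),interpolation=2)]))
E
python3 m.py
```

```text
mouth [243 113  29  28 652] [256.93711656 126.55981595] [0.53628446 0.04712695 0.1       ]
[ 0.5056857  -0.03323179  0.1       ] [0.49167177 0.12181823 0.1       ] 0.15568204867787935 mid [0.49867873 0.04429322 0.1       ]
yaw chest (x dir) from front edge 5.16454851133156
[[     0      0    512    384 194445]
 [   225     95      6      4     16]
 [   225     95     33     21    287]
 [   275     95     25     40    503]
 [   246    114     33     36    710]
 [   225    129     20     31    325]] [[255.39764972 192.21382396]
 [226.8125      96.0625    ]
 [237.46341463 102.14982578]
 [291.22266402 108.01192843]
 [262.23802817 130.44507042]
 [231.27692308 148.83384615]]
[ 0.53370119 -0.24760942] [0.00556439 0.01039463] [-0.94759779 -0.31946585] -161.36937541222628 ((534.1217041015625, -246.92233276367188), (40.303958892822266, 23.29629898071289), 22.944122314453125)
```

View pics/c4.png

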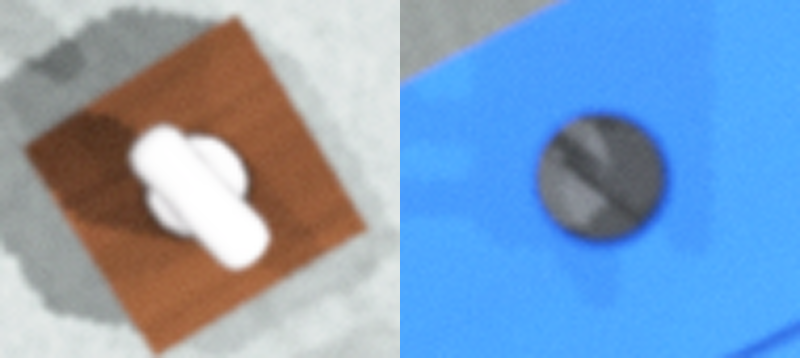

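The left crop shows the key's bow running from w4 (252,120) to (273,144). The right crop shows a faint dark stripe in the mouth from w3 (249,121) to (267,136), which could be the keyway and gives a first guess to feel for.

```bash
cat >> m.py <<'E'
print("----")
a,b=[at_z("wrist",q,.088,cal) for q in((251.8,120.2),(273.2,143.9))]; print("bow",(a+b)/2,np.linalg.norm(a-b),np.degrees(np.arctan2(*(b-a)[1::-1])))
a,b=[at_z("wrist",q,.085,c3) for q in((249.2,120.6),(267,136.1))]; print("slot",(a+b)/2,np.linalg.norm(a-b),np.degrees(np.arctan2(*(b-a)[1::-1])))
s=bot.observe(); g=rot(s); print("tool y deg",np.degrees(np.arctan2(g[1,1],g[0,1])),"joint",s["joint_pos"].round(3))
E
python3 m.py | sed '1,/----/d'
```

```text
bow [ 0.53531615 -0.2479315   0.088     ] 0.031921161495878356 19.8450491218484
slot [0.53909803 0.04729033 0.085     ] 0.023693002015627004 26.526488885653073
tool y deg 67.86347504742551 joint [-0.475  0.294  1.851  0.     0.997 -1.659]
```

```bash
python3 -m inch '[{"dp":[27.5,3,0],"twist":0,"hand":50},{"dp":[27.5,3,0],"twist":0,"hand":50},{"dp":[0,0,10],"twist":-0.122,"hand":50},{"dp":[0,0,10],"twist":-0.122,"hand":50},{"dp":[0,0,10],"twist":-0.122,"hand":50},{"dp":[0,0,10],"twist":-0.122,"hand":50},{"dp":[0,0,10],"twist":-0.122,"hand":50},{"dp":[0,0,10],"twist":-0.122,"hand":50},{"dp":[0,0,0],"twist":0,"hand":50},{"dp":[0,0,0],"twist":0,"hand":50},{"dp":[0,0,0],"twist":0,"hand":50}]'; python3 look.py pics/w5.png | grep -E "tcp|key_bow|\[\["; python3 -c "
import cv2; cv2.imwrite('pics/c5.png',cv2.imread('pics/w5.png')[60:384,80:432])"
```

```text
time_s: 5.53
tcp_pos: [0.5351, -0.2484, 0.1546]
orientation: [0.0, -0.169, 0.986, -0.0]
ft_force: [0.2, -0.9, -0.6]
opening: 0.0503
grip_force: 0.0
tcp [ 0.5351 -0.2486  0.1547] 5.5833
[[-0.942, -0.334, 0.001], [-0.334, 0.942, -0.0], [-0.001, -0.001, -1.0]]
key_bow [254.2 194.1] 0.9 [ 0.5335 -0.2513  0.07  ]
key_bow [249.  290.2] 0.81 [ 0.6317 -0.2225  0.07  ]
key_bow [229.4  78.5] 0.76 [ 0.4448 -0.3049  0.07  ]
key_bow [318.5 100.1] 0.74 [ 0.4362 -0.2273  0.07  ]
```

View pics/c5.png

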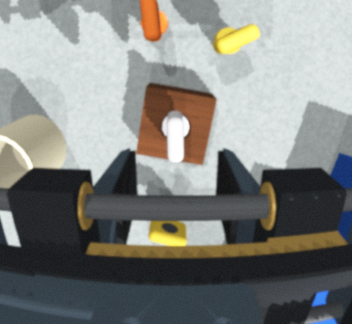

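The view shows the key's bow upright between the open fingers at about w5 (255,200), aligned to within a few degrees, with the mug clear to the left. I'll go down and grip.

```bash
python3 -m inch '[{"dp":[0,0,34],"twist":0,"hand":50},{"dp":[0,0,33],"twist":0,"hand":50},{"dp":[0,0,25],"twist":0,"hand":50},{"dp":[0,0,8],"twist":0,"hand":50},{"dp":[0,0,0],"twist":0,"hand":50},{"dp":[0,0,0],"twist":0,"hand":5},{"dp":[0,0,0],"twist":0,"hand":5},{"dp":[0,0,0],"twist":0,"hand":5},{"dp":[0,0,0],"twist":0,"hand":5},{"dp":[0,0,0],"twist":0,"hand":5},{"dp":[0,0,0],"twist":0,"hand":5},{"dp":[0,0,0],"twist":0,"hand":5}]' 45;  python3 -m inch '[{"dp":[0,0,0],"twist":0,"hand":5},{"dp":[0,0,0],"twist":0,"hand":5}]'; python3 -m inch '[{"dp":[0,0,-10],"twist":0,"hand":5},{"dp":[0,0,-20],"twist":0,"hand":5},{"dp":[0,0,-35],"twist":0,"hand":5},{"dp":[0,0,-35],"twist":0,"hand":5},{"dp":[0,0,-35],"twist":0,"hand":5},{"dp":[0,0,0],"twist":0,"hand":5},{"dp":[0,0,0],"twist":0,"hand":5}]'; python3 look.py pics/w6.png | grep -E "tcp|key_bow|\[\["; python3 -c "
import cv2; cv2.imwrite('pics/c6.png',cv2.resize(cv2.imread('pics/w6.png')[150:330,160:352],(768,600)))"
```

```text
time_s: 6.83
tcp_pos: [0.535, -0.2489, 0.0545]
orientation: [0.0, -0.171, 0.985, -0.0]
ft_force: [-1.0, 0.2, 5.8]
opening: 0.0137
grip_force: 45.0
time_s: 7.0
tcp_pos: [0.535, -0.2489, 0.0545]
orientation: [0.0, -0.171, 0.985, -0.0]
ft_force: [-1.0, 0.1, 7.2]
opening: 0.0143
grip_force: 45.0
time_s: 7.58
tcp_pos: [0.5356, -0.2491, 0.191]
orientation: [0.001, -0.171, 0.985, -0.001]
ft_force: [0.1, -0.3, -0.3]
opening: 0.0137
grip_force: 45.0
tcp [ 0.5346 -0.2486  0.1892] 7.6333
[[-0.941, -0.337, 0.001], [-0.337, 0.941, -0.0], [-0.001, -0.001, -1.0]]
key_bow [308.7 100.4] 0.84 [ 0.4369 -0.2309  0.07  ]
key_bow [236.4  82.7] 0.8 [ 0.4449 -0.3026  0.07  ]
key_bow [256.5 242.8] 0.71 [ 0.595  -0.2283  0.07  ]
```

View pics/c6.png

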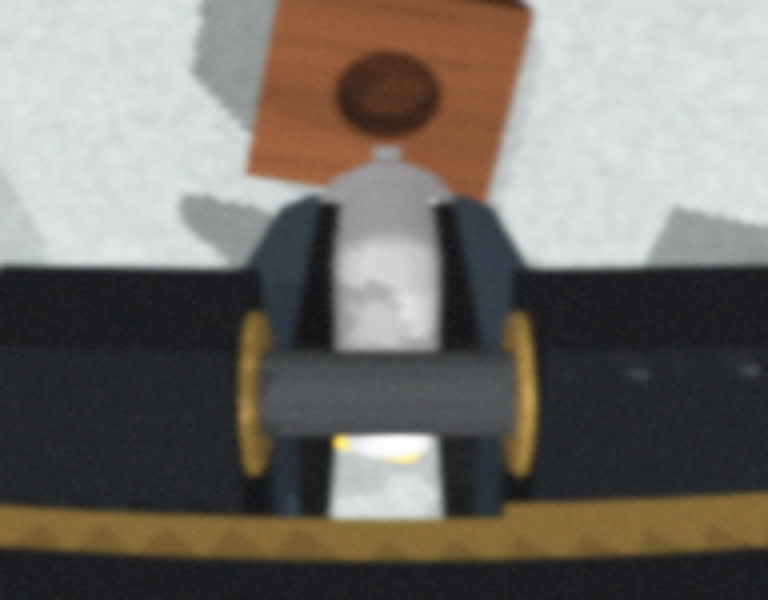

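The key is held with the collar and blade showing below the fingers. The collar's front edge is at w6 (257,199), the blade's front corner at (257,194) and the empty stand hole at (257,178).

```bash
python3 - <<'E'
from h import *
s=bot.observe(); g=rot(s); p=s["tcp_pos"]; cal=imaging.calibration("wrist")
print("hole",at_z("wrist",(257,178),.04,cal), "vs tcp",p)
def pl(px,zt): # point at tool z
    o,d=ray("wrist",px,cal); o=g.T@(o-p); d=g.T@d; return (o+d*(zt-o[2])/d[2])*1000
print("collar bottom rim",pl((257,199.7),.0325),"blade corner",pl((257,194.3),.0445), pl((257,194.3),.0325))
im=cv2.imread("pics/w6.png"); print(cv2.cvtColor(im,cv2.COLOR_BGR2GRAY)[186:212,254:261].mean(1).round())
E
```

```text
hole [ 0.53089383 -0.2487553   0.04      ] vs tcp [ 0.53405528 -0.24834718  0.18759029]
collar bottom rim [13.13551638  0.22849079 32.5       ] blade corner [13.72120939  0.25012674 44.5       ] [17.145671    0.22634702 32.5       ]
[ 41.  41.  43.  48.  59.  75.  93. 115. 137. 146. 147. 142. 137. 145.
 151. 154. 153. 153. 150. 150. 150. 152. 154. 152. 155. 152.]
```

```bash
python3 -m inch '[{"dp":[-16.5,34.7,0],"twist":0,"hand":5},{"dp":[-16.5,34.7,0],"twist":0,"hand":5},{"dp":[-16.5,34.7,0],"twist":0,"hand":5},{"dp":[-16.5,34.7,0],"twist":0,"hand":5},{"dp":[-16.5,34.7,0],"twist":0,"hand":5},{"dp":[-16.5,34.7,0],"twist":0,"hand":5},{"dp":[-16.5,34.7,0],"twist":0,"hand":5},{"dp":[-16.5,34.7,0],"twist":0,"hand":5},{"dp":[0,0,10],"twist":-0.12,"hand":5},{"dp":[0,0,12],"twist":0,"hand":5},{"dp":[0,0,0],"twist":0,"hand":5},{"dp":[0,0,0],"twist":0,"hand":5}]'; python3 look.py pics/w7.png | grep -E "tcp|keyhole|barrel|\[\["; python3 - <<'E'
from h import *
im=cv2.imread('pics/w7.png'); hsv=cv2.cvtColor(im,cv2.COLOR_BGR2HSV)
sub=255-cv2.inRange(hsv,(95,120,40),(125,255,255)); n,l,st,ce=cv2.connectedComponentsWithStats(sub)
for k in range(n):
    if 200<st[k,4]<8000: print(st[k],ce[k])
cv2.imwrite('pics/c7.png',cv2.resize(im[90:270,160:352],(768,600),interpolation=2))
E
```

```text
time_s: 8.88
tcp_pos: [0.5644, 0.0564, 0.1656]
orientation: [-0.001, -0.228, 0.974, 0.0]
ft_force: [0.1, 0.6, -0.5]
opening: 0.0138
grip_force: 45.0
tcp [0.5649 0.0562 0.1663] 8.9333
[[-0.896, -0.444, -0.001], [-0.444, 0.896, -0.0], [0.001, 0.001, -1.0]]
keyhole [256.9 167.3] 0.68 [0.5369 0.0431 0.1   ]
barrel [261.4 167.5] 0.73 [0.5378 0.0479 0.085 ]
[243 153  34  31 827] [259.44619105 168.21765417]
```

View pics/c7.png

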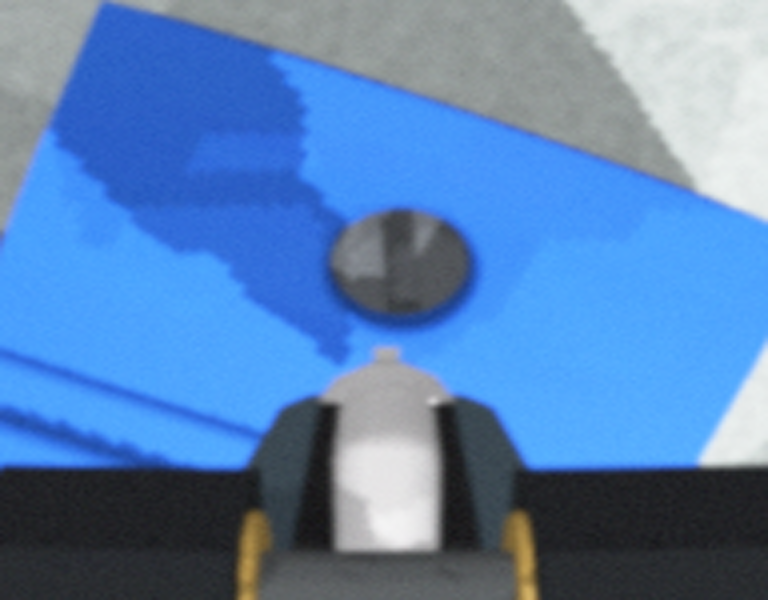

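The crop shows the mouth at about w7 (260,169), with the keyway stripe nearly vertical in the image and so almost in line with the tool. The key's blade corner is at (257,194), and the mouth lies slightly to tool +y.

```bash
python3 - <<'E'
from h import *
s=bot.observe(); g=rot(s); p=s["tcp_pos"]; cal=imaging.calibration("wrist")
def W(c,z):
    q=at_z("wrist",(160+c[0]/4,90+c[1]*.3),z,cal); return ((g.T@(q-p))*1000).round(1)
for n,c,z in[("rim top",(401,207),.1),("rim bot",(401,325),.1),("rim l",(327,265),.1),("rim r",(476,265),.1),("face bot",(401,312),.085),("slot top",(399,212),.085),("slot bot",(406,308),.085),("slot mid",(402,262),.085)]: print(n,W(c,z))
for n,c,z in[("blade",(387,348),0),("collar",(388,362),0)]:
    print(n,W(c,p[2]-(.0445 if n=="blade" else .0325)))
print(p)
E
```

```text
rim top [42.6  2.9 67.3]
rim bot [13.1  3.  67.3]
rim l [ 28.3 -12.1  67.3]
rim r [28.3 18.3 67.3]
face bot [12.7  3.2 82.3]
slot top [39.2  2.7 82.3]
slot bot [13.8  4.3 82.3]
slot mid [26.1  3.4 82.3]
blade [13.7  0.1 44.5]
collar [14.   0.2 32.5]
[0.56550073 0.05664927 0.16732698]
```

```bash
python3 -m inch '[{"dp":[13.6,1.5,0],"twist":0,"hand":5},{"dp":[13.7,1.5,0],"twist":-0.05,"hand":5},{"dp":[0,0,8],"twist":0,"hand":5},{"dp":[0,0,8],"twist":0,"hand":5},{"dp":[0,0,0],"twist":0,"hand":5},{"dp":[0,0,0],"twist":0,"hand":5},{"dp":[0,0,2],"twist":0,"hand":5},{"dp":[0,0,2],"twist":0,"hand":5},{"dp":[0,0,2],"twist":0,"hand":5},{"dp":[0,0,2],"twist":0,"hand":5},{"dp":[0,0,0],"twist":0,"hand":5}]'; python3 -m inch '[{"dp":[0,0,2],"twist":0,"hand":5},{"dp":[0,0,2],"twist":0,"hand":5},{"dp":[0,0,2],"twist":0,"hand":5},{"dp":[0,0,0],"twist":0,"hand":5}]'
```

```text
time_s: 10.1
tcp_pos: [0.5393, 0.0477, 0.1425]
orientation: [-0.0, -0.254, 0.967, 0.0]
ft_force: [0.5, 1.4, -0.6]
opening: 0.0137
grip_force: 45.0
time_s: 10.43
tcp_pos: [0.5393, 0.0477, 0.1365]
orientation: [-0.0, -0.254, 0.967, 0.0]
ft_force: [-0.5, 0.3, -0.5]
opening: 0.0136
grip_force: 45.0
```

```bash
python3 -m inch '[{"dp":[0,0,2],"twist":0,"hand":5},{"dp":[0,0,2],"twist":0,"hand":5},{"dp":[0,0,0],"twist":0,"hand":5}]';python3 -m inch '[{"dp":[0,0,2],"twist":0,"hand":5},{"dp":[0,0,1],"twist":0,"hand":5},{"dp":[0,0,1],"twist":0,"hand":5},{"dp":[0,0,0],"twist":0,"hand":5}]'
```

```text
time_s: 10.68
tcp_pos: [0.5393, 0.0477, 0.1325]
orientation: [-0.0, -0.254, 0.967, 0.0]
ft_force: [-0.3, -0.4, -1.7]
opening: 0.0136
grip_force: 45.0
time_s: 11.02
tcp_pos: [0.5394, 0.0477, 0.1287]
orientation: [-0.0, -0.254, 0.967, 0.0]
ft_force: [-0.2, 0.6, -0.4]
opening: 0.0138
grip_force: 45.0
```

```bash
python3 -m inch '[{"dp":[0,0,1],"twist":0,"hand":5},{"dp":[0,0,1],"twist":0,"hand":5},{"dp":[0,0,0],"twist":0,"hand":5}]';python3 -m inch '[{"dp":[0,0,1],"twist":0,"hand":5},{"dp":[0,0,1],"twist":0,"hand":5},{"dp":[0,0,0],"twist":0,"hand":5}]'
```

```text
time_s: 11.27
tcp_pos: [0.5394, 0.0477, 0.1268]
orientation: [-0.0, -0.254, 0.967, 0.0]
ft_force: [0.2, 0.2, -0.6]
opening: 0.0138
grip_force: 45.0
time_s: 11.52
tcp_pos: [0.5394, 0.0477, 0.1248]
orientation: [-0.0, -0.254, 0.967, 0.0]
ft_force: [0.9, 0.4, 0.5]
opening: 0.0136
grip_force: 45.0
```

The tip is already about 4.5 mm below the barrel's face with no force, so the blade is in the keyway. I'll continue home gently.

```bash
python3 -m inch '[{"dp":[0,0,1],"twist":0,"hand":5},{"dp":[0,0,1],"twist":0,"hand":5},{"dp":[0,0,1],"twist":0,"hand":5},{"dp":[0,0,1],"twist":0,"hand":5},{"dp":[0,0,0],"twist":0,"hand":5}]';python3 -m inch '[{"dp":[0,0,1],"twist":0,"hand":5},{"dp":[0,0,1],"twist":0,"hand":5},{"dp":[0,0,1],"twist":0,"hand":5},{"dp":[0,0,0],"twist":0,"hand":5}]'; python3 -c "
from h import *
print(bot.observe()['moment'])"
```

```text
time_s: 11.93
tcp_pos: [0.5394, 0.0477, 0.1207]
orientation: [-0.0, -0.254, 0.967, 0.0]
ft_force: [-0.0, 0.0, -0.6]
opening: 0.0135
grip_force: 45.0
time_s: 12.27
tcp_pos: [0.5394, 0.0477, 0.1177]
orientation: [-0.0, -0.254, 0.967, 0.0]
ft_force: [-0.4, 0.2, 0.0]
opening: 0.0141
grip_force: 45.0
[ 0.04320378  0.01099967 -0.00988588]
```

```bash
python3 -m inch '[{"dp":[0,0,0.7],"twist":0,"hand":5},{"dp":[0,0,0.7],"twist":0,"hand":5},{"dp":[0,0,0],"twist":0,"hand":5}]';python3 -m inch '[{"dp":[0,0,0.7],"twist":0,"hand":5},{"dp":[0,0,0.7],"twist":0,"hand":5},{"dp":[0,0,0],"twist":0,"hand":5}]'
```

```text
time_s: 12.52
tcp_pos: [0.5396, 0.0477, 0.1165]
orientation: [0.0, -0.254, 0.967, -0.0]
ft_force: [-0.6, -0.2, 1.2]
opening: 0.0139
grip_force: 45.0
time_s: 12.77
tcp_pos: [0.5396, 0.0477, 0.1152]
orientation: [0.0, -0.254, 0.967, -0.0]
ft_force: [-1.6, -0.2, 5.7]
opening: 0.0139
grip_force: 45.0
```

The collar now rests on the barrel's face at 5.7 N. I'll turn clockwise, which is positive twist, while watching force and moment.

```bash
cat > st.py <<'E'
from h import *
s=bot.observe(); g=rot(s); print("moment",np.round(s["moment"],3),"keyx deg",np.degrees(np.arctan2(g[1,0],g[0,0]))+180, "q6",s["joint_pos"][5])
E
python3 -m inch '[{"dp":[0,0,0],"twist":0.05,"hand":5},{"dp":[0,0,0],"twist":0.08,"hand":5},{"dp":[0,0,0],"twist":0.08,"hand":5},{"dp":[0,0,0],"twist":0.08,"hand":5}]'; python3 st.py;  python3 -m inch '[{"dp":[0,0,0],"twist":0.08,"hand":5},{"dp":[0,0,0],"twist":0.08,"hand":5},{"dp":[0,0,0],"twist":0.08,"hand":5},{"dp":[0,0,0],"twist":0.08,"hand":5}]'; python3 st.py
```

```text
time_s: 13.1
tcp_pos: [0.54, 0.0474, 0.1154]
orientation: [0.0, -0.11, 0.994, -0.0]
ft_force: [0.0, -4.5, 4.9]
opening: 0.014
grip_force: 45.0
moment [-0.896  0.109  0.17 ] keyx deg 12.654892576573587 q6 -1.7461390058287436
time_s: 13.43
tcp_pos: [0.54, 0.0471, 0.1155]
orientation: [0.001, 0.049, 0.999, -0.001]
ft_force: [0.6, -8.7, 4.4]
opening: 0.0133
grip_force: 45.0
moment [-1.851  0.018  0.181] keyx deg 354.3331343495788 q6 -1.4260756114836293
```

Turning works, but a side load of 8.7 N along −y has built up. I'll ease the hand that way (tool −y) and carry on.

```bash
python3 -m inch '[{"dp":[0,-0.5,0],"twist":0,"hand":5},{"dp":[0,-0.5,0],"twist":0,"hand":5},{"dp":[0,0,0],"twist":0,"hand":5}]';python3 -m inch '[{"dp":[0,0,0],"twist":0.08,"hand":5},{"dp":[0,0,0],"twist":0.08,"hand":5},{"dp":[0,0,0],"twist":0.08,"hand":5},{"dp":[0,0,0],"twist":0.08,"hand":5}]'; python3 st.py
```

```text
time_s: 13.68
tcp_pos: [0.5399, 0.0467, 0.1155]
orientation: [0.001, 0.047, 0.999, 0.0]
ft_force: [0.9, -0.7, 5.2]
opening: 0.014
grip_force: 45.0
time_s: 14.02
tcp_pos: [0.5398, 0.0464, 0.1154]
orientation: [0.0, 0.207, 0.978, -0.0]
ft_force: [-0.4, -4.3, 4.7]
opening: 0.0137
grip_force: 45.0
moment [-1.239 -0.23   0.122] keyx deg 336.05133804243366 q6 -1.1089630946449414
```

```bash
python3 -m inch '[{"dp":[0,-0.6,0],"twist":0.08,"hand":5},{"dp":[0,0,0],"twist":0.08,"hand":5},{"dp":[0,-0.3,0],"twist":0.08,"hand":5},{"dp":[0,0,0],"twist":0.08,"hand":5}]'; python3 st.py; python3 -m inch '[{"dp":[0,-0.3,0],"twist":0.05,"hand":5},{"dp":[0,0,0],"twist":0.05,"hand":5},{"dp":[0,0,0],"twist":0,"hand":5},{"dp":[0,0,0],"twist":0,"hand":5}]'; python3 st.py
python3 - <<'E'
from h import *
a=imaging.capture("scene")[130:290,180:380]; b=imaging.capture("side")[120:280,160:360]
cv2.imwrite("pics/c8.png",np.hstack([cv2.resize(i,(400,320)) for i in(a,b)]))
E
```

```text
time_s: 14.35
tcp_pos: [0.5396, 0.0458, 0.1154]
orientation: [0.001, 0.361, 0.933, 0.0]
ft_force: [1.3, -3.1, 4.0]
opening: 0.0138
grip_force: 45.0
moment [-0.595 -0.331  0.128] keyx deg 317.6943332025674 q6 -0.790428683802224
time_s: 14.68
tcp_pos: [0.5394, 0.0457, 0.1154]
orientation: [0.001, 0.405, 0.914, 0.0]
ft_force: [2.7, -1.7, 3.6]
opening: 0.0134
grip_force: 45.0
moment [-0.301 -0.71   0.034] keyx deg 312.2373755324759 q6 -0.6957275552136261
```

View pics/c8.png

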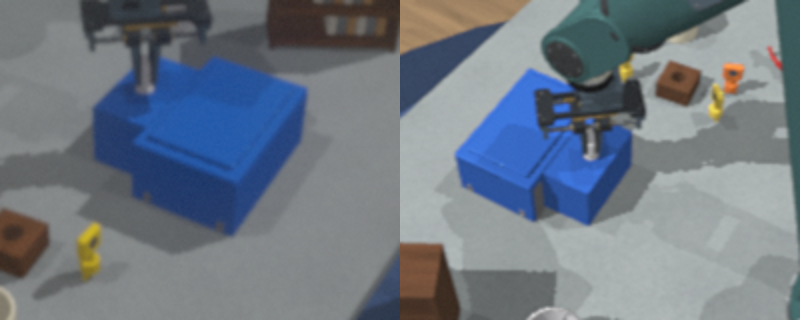

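The lid is still shut in both views. I'll turn a little further in small steps and watch the moment and the lid by image difference.

```bash
cat > lid.py <<'E'
from h import *
import os
a=imaging.capture("scene")[130:250,230:380]
if os.path.exists("ref.npy"): print("lid diff",np.abs(a.astype(int)-np.load("ref.npy")).mean())
else: np.save("ref.npy",a.astype(int))
E
python3 lid.py; for k in 1; do :; done
python3 -m inch '[{"dp":[0,0,0],"twist":0.02,"hand":5},{"dp":[0,0,0],"twist":0.02,"hand":5},{"dp":[0,0,0],"twist":0,"hand":5},{"dp":[0,0,0],"twist":0,"hand":5}]'; python3 st.py; python3 lid.py
```

```text
time_s: 15.17
tcp_pos: [0.5392, 0.0456, 0.1153]
orientation: [0.0, 0.424, 0.905, 0.0]
ft_force: [4.8, -1.6, 5.3]
opening: 0.0142
grip_force: 45.0
moment [-0.388 -1.193  0.022] keyx deg 309.77681753524337 q6 -0.6528023099565416
lid diff 1.8205555555555555
```

```bash
python3 -m inch '[{"dp":[-0.4,0.2,0],"twist":0.02,"hand":5},{"dp":[0,0,0],"twist":0.02,"hand":5},{"dp":[0,0,0],"twist":0,"hand":5},{"dp":[0,0,0],"twist":0,"hand":5}]'; python3 st.py; python3 lid.py
```

```text
time_s: 15.55
tcp_pos: [0.5393, 0.0455, 0.1152]
orientation: [0.0, 0.442, 0.897, 0.0]
ft_force: [3.3, -0.7, 5.0]
opening: 0.014
grip_force: 45.0
moment [-0.163 -0.886  0.051] keyx deg 307.4787301780862 q6 -0.6130935049120482
lid diff 4.952111111111111
```

```bash
python3 -m inch '[{"dp":[0,0,0],"twist":0,"hand":5},{"dp":[0,0,0],"twist":0,"hand":5},{"dp":[0,0,0],"twist":0,"hand":5},{"dp":[0,0,0],"twist":0,"hand":5}]' | grep ft; python3 st.py; python3 lid.py
python3 - <<'E'
from h import *
cv2.imwrite("pics/c9.png",cv2.resize(imaging.capture("scene")[130:250,200:360],(640,480)))
E
```

```text
ft_force: [4.0, 0.3, 5.4]
moment [-0.227 -0.861 -0.001] keyx deg 307.48381989200675 q6 -0.6132223750674964
lid diff 6.146814814814815
```

View pics/c9.png

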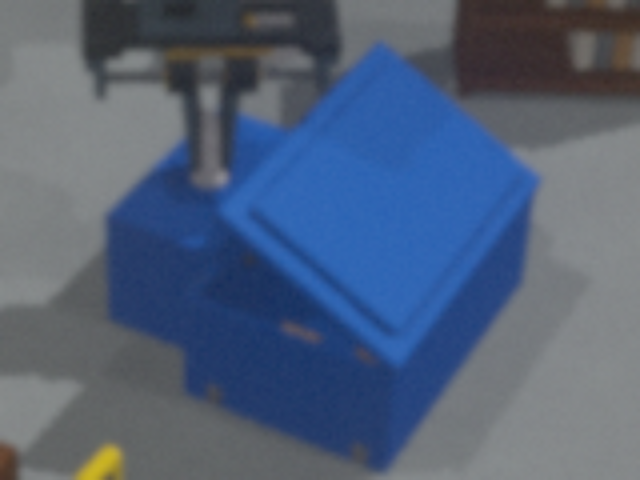

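The lid is up: in the crop its front edge runs from (220,210) to (400,370), clear of the lock. The key stands in the lock at (210,150). I'll unload the push, release and go straight up.

```bash
python3 -m inch '[{"dp":[-0.2,0.3,-0.6],"twist":0,"hand":5},{"dp":[0,0,-0.6],"twist":0,"hand":5},{"dp":[0,0,0],"twist":0,"hand":5}]'; python3 -m inch '[{"dp":[0,0,0],"twist":0,"hand":36},{"dp":[0,0,0],"twist":0,"hand":36},{"dp":[0,0,0],"twist":0,"hand":36},{"dp":[0,0,0],"twist":0,"hand":36},{"dp":[0,0,0],"twist":0,"hand":36},{"dp":[0,0,-8],"twist":0,"hand":36},{"dp":[0,0,-15],"twist":0,"hand":36},{"dp":[0,0,-35],"twist":0,"hand":36},{"dp":[0,0,-35],"twist":0,"hand":36},{"dp":[0,0,-30],"twist":0,"hand":36},{"dp":[0,0,0],"twist":0,"hand":36},{"dp":[0,0,0],"twist":0,"hand":36}]'
python3 - <<'E'
from h import *
a=imaging.capture("scene")[100:260,160:360]; b=imaging.capture("wrist")[60:290,100:400]
for t in("key_bow","key_tip","keyhole"):print(t,[(np.round(r["xy"],0),round(r["confidence"],2),at_z("wrist",r["xy"],.133).round(3)) for r in spot_point("wrist",t)[:5]])
cv2.imwrite("pics/c10.png",np.hstack([cv2.resize(i,(400,320)) for i in(a,b)]))
E
```

```text
time_s: 16.28
tcp_pos: [0.5394, 0.0455, 0.1162]
orientation: [-0.0, 0.442, 0.897, -0.0]
ft_force: [3.7, 0.4, 2.5]
opening: 0.0139
grip_force: 45.0
time_s: 17.28
tcp_pos: [0.5404, 0.0456, 0.2414]
orientation: [0.002, 0.442, 0.897, 0.001]
ft_force: [-0.1, 0.4, -0.7]
opening: 0.0361
grip_force: 0.0
key_bow [(array([256., 187.]), 0.79, array([0.537, 0.048, 0.133])), (array([ 86., 305.]), 0.63, array([ 0.456, -0.215,  0.133])), (array([ 94., 274.]), 0.48, array([ 0.447, -0.158,  0.133]))]
key_tip [(array([100., 287.]), 0.78, array([ 0.46 , -0.17 ,  0.133]))]
keyhole [(array([256., 176.]), 0.57, array([0.53 , 0.056, 0.133]))]
```

View pics/c10.png

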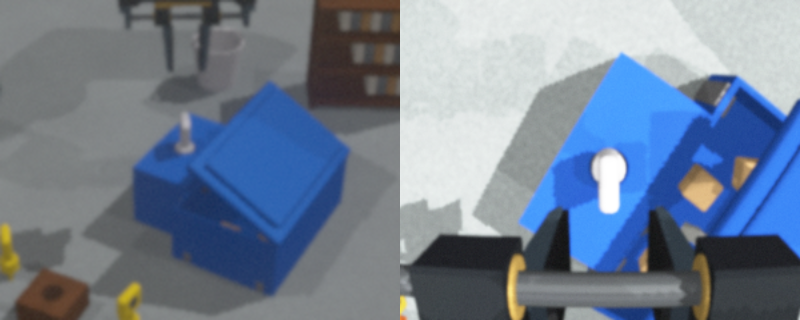

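The key stands upright in the lock and the lid is up, with the gripper clear above. The mug, bucket and horse were never touched, so I'm handing in.

```bash
python3 -c "
from h import *
print(ticket.sign_off())"
```

```text
the job is handed in; nothing more can be done
None
```

The aluminium key is standing in the lock fully home and turned clockwise, the lid has sprung up, and the job was handed in after about 17 s; the highest push I read on the key was about 10 N, and the arm never went near the mug, bucket or rocking horse.

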